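# Open the stencil printer for a new roll

### The job

The stencil printer needs a new roll: press the release tab on its front deck so that the cover springs up, then push the cover back until it is fully open and stays there by itself. Nothing is to be gripped or lifted: do not lift, tip or shove the printer, do not press the round feed key, and leave the things standing beside it where they are.

Things in the scene. Friction and masses are not known exactly. Their poses are not given: they have to be found in the camera images.
- printer: desktop stencil printer, white plastic, 216 deep (x) x 188 wide (y) x 113 high, 1.8 kg, standing loose on four rubber feet. Origin under it at table height; x points to its rear, y to its left, z up. Front face at x = -116 mm. Its front deck (x = -116 to -56 mm) is level, 78 mm above the table; behind it, its front wall just over the rear of the deck, the grey cover lies between two white side cheeks (|y| = 76 to 94 mm, 108 mm high)
- release_pad (a point): centre of the top face of the release tab: a grey, ribbed, rectangular rocker pad 26 (x) x 52 (y) mm standing 10 mm proud in the middle of the front deck, in the printer's frame at (-98, 0, 88) mm when at rest. It is pressed straight down
- release (a joint): tilt of the release tab about a pin across the printer just behind it (20 mm behind the pad's centre, 8 mm lower): 0 at rest, 0.25 rad fully down (pad centre 5 mm lower). The catch lets go at about 0.13 rad (2.6 mm); a flat fingertip meets 2 to 5 N on the way down, more only at the end of its travel; it springs back when left
- cover (a joint): opening of the cover: 0 shut and latched, grows as its front edge rises and swings to the rear, 1.95 rad fully open on its stop. Once unlatched its spring lifts it to about 0.95 rad in under a second and holds it there; beyond that only its weight acts, so it falls back to 0.95 if left before about 1.5 rad, and past about 1.65 rad it falls on to its stop by itself. Pushing at the edge takes less than 2 N
- cover_hinge (a point): middle of the cover's hinge line, which runs along the printer's y, at (80, 0, 105) mm in the printer's frame; axes as the cover's: x from front to rear of the cover, z out of its top
- cover_edge (a point): middle of the lower front edge of the cover, where it is pushed; moves with the cover. In the cover's frame 142 mm in front of the hinge and 21 mm below it: shut at (-62, 0, 84) mm in the printer's frame, sprung up at 0.95 rad about (-20, 0, 208) mm
- cover_front: front wall of the cover, grey, 8 thick x 146 wide x 29 mm high, smooth, with a rounded lower edge which is the edge to push. Origin in the middle of its underside, 4 mm behind that edge; axes as the cover's
- feed_top (a point): centre of the top of the round feed key, 14 mm across and 5 mm proud of the front deck, 66 mm to the right (-y) of the release tab's centre; not to be pressed
- feed (a joint): feed key: 0 at rest, 0.003 m fully pressed
- tape_roll: roll of masking tape lying flat, pale yellow, 94 mm across, 25 mm high, origin at its underside; leave alone
- paper_roll: new roll of stencil paper standing on end, white, 42 mm across, 110 mm high, origin at its underside; leave alone
- ink_bottle: small black ink bottle, 38 mm across, 105 mm high, origin at its underside; leave alone
- pen_stand: metal tattoo pen upright in a round dark base 68 mm across, 125 mm high, origin at its underside; leave alone

How it is judged:
By the outcome, as a careful person would: the job done as asked, in the order asked, and still so for the second after the job is handed in, with the robot touching nothing.
It also fails if it takes over 42 s, if anything falls off the work surface, if the arm or the gripper's body presses on something with over 40 N, if the wrist force passes 120 N, or if a joint passes its speed limit or range.

### The arm

A 6-joint arm with a two-finger parallel gripper is mounted at the origin on the work surface. World frame = base frame: x ahead of the robot, y to its left, z up, the work surface at z = 0. Lengths are in m, angles in rad, forces in N, time in s.
With the tool pointing down it reaches from about 0.275 to 0.75 m from the base axis. Payload 10.2 kg.
Tool frame: the origin (TCP) lies midway between the tips of the shut fingers; the grasp point (between the pads) lies 19 mm behind it; y points along the fingers, x is the direction in which the jaws open and shut, and the axes are right-handed (so a half turn about y gives the same grasp; the last joint's range is limited). The gripper opens to 88 mm and grips with 3 to 60 N. Pads are 18 mm wide; open, the fingers measure 123 mm over their backs; the gripper's body (75 mm by 187 mm) begins 45 mm behind the grasp point.
Start: joints at [-1.377, 0.313, 1.498, -0, 1.331, -0.223], TCP at [0.213, -0.48, 0.239] pointing down, gripper open.
Joint ranges: [-2.94, 2.94], [-0.97, 2.17], [0.19, 2.56], [-1.23, 4.37], [0.02, 3.11], [-2.88, 2.88]. Speed limits (rad/s): [2.39, 2.39, 3.01, 3.14, 3.14, 3.14].

### API

Orientations are given as a unit quaternion [x, y, z, w].
In Python, from plant import robot, viewer, job gives the robot as it stands. The module is installed in compiled form; this text tells all that it offers.
- The arm moves only by the tool jog_arm, never from a script. Its argument "motion" is a list of rows, each a list of 3 entries, a list of its own where there are three numbers: the turn, a rotation vector about the world's x, y, z in degrees, then the shift along the world's x, y, z in cm, then the finger opening in cm, from 0 to 8.81. A call has 1 to 8 rows; each row shifts and turns the pose as measured when the row begins; what a row does not reach is not made up. A row lasts 1/12 s, in which the tool goes at most 41.7 mm and 7.16 degrees, less where a joint would pass 70% of its speed; a pose out of reach is approached as far as the arm can. A call is refused whole if a number of a shift passes 4.17 or a number of a turn 7.16, either way. A call with a gripper value outside its range is refused whole. The fingers move at their own pace and stop on an object; the grip force is fixed at half the most. Time passes only in rows, so rows that do not move let the fingers close. It gives the time, the measured TCP pose, the force and the opening at its end, in the units of the state.
- robot.state(): the state, without advancing time (a new reading comes with each control period).
- viewer.camera(name): name is "scene" or "side" or "wrist"; returns a dict with "frame" (400x640x3 uint8, red, green, blue), "fx", "fy", "cx", "cy" (pixels), "k1" (the pictures are not rectified: a ray, as slopes to the right and down, at radius r is drawn at 1 + k1 r^2 times it, then the intrinsics apply), "world_from_camera" (4x4, takes a point from camera to world coordinates). Camera axes: x right, y down, z forward; pixel columns grow to the right and rows downward; lengths in m; the calibration is good to about 2 mm. A picture is of the moment at which its call begins. There is no depth.
- job.sign_off(): hands the job in, once; it reports no verdict.
The state is a dict: "time_s": time; "joint_pos": joint angles; "qd": joint speeds; "effort": joint torques, N m; "tool_pos": TCP position; "eef_rot": TCP orientation; "contact_force": force on the tool from outside, world axes, zero at the start; "torque": the same for the moment, N m; "finger_gap": finger opening in m.
Only numpy, scipy, OpenCV 4.12 (cv2) and the standard library are available. Lean on these libraries where they do the work, as an engineer would, in place of code of your own. Each camera call takes 0.05 s, during which the arm holds its last target.

## Working session

There is one attempt and no reset: what is moved stays moved. The work goes in short steps, Python scripts to look and compute and a tool call to move; the robot and the scene stay as the last step left them, time stands still between calls to the robot, and variables do not carry over. Pictures are saved under pics/ and viewed, and the job is handed in when it is done.

Besides the shell and the picture viewer there is one more tool, called after ">>>" by a JSON object that holds its "name" and its "arguments", one argument or row to a line. jog_arm: Moves the arm, as the interface text tells. Its arguments: {"type":"object","properties":{"motion":{"type":"array"}},"required":["motion"]}

```bash
mkdir -p pics; python3 - <<'E'
from plant import robot, viewer, job
import cv2
print(robot.state())
for n in ["scene","side","wrist"]:
    c=viewer.camera(n); cv2.imwrite(f"pics/{n}0.png",c["frame"][:,:,::-1])
    print(n,c["fx"],c["fy"],c["cx"],c["cy"],c["k1"],c["world_from_camera"].round(4).tolist() if hasattr(c["world_from_camera"],'round') else c["world_from_camera"])
E
```

```text
{'time_s': 0.0, 'joint_pos': array([-1.37737963e+00,  3.13450540e-01,  1.49843963e+00, -2.18942714e-05,
        1.33099483e+00, -2.23403681e-01]), 'qd': array([ 0.00084257, -0.00044821, -0.00146487, -0.00082169,  0.00012522,
        0.00163541]), 'effort': array([-1.37322804e-03, -4.02217484e+01, -2.52272415e+01,  6.93816366e-02,
        3.53366544e-02, -1.18809330e-04]), 'tool_pos': array([ 0.21248213, -0.47980781,  0.23815983]), 'eef_rot': array([-0.59231115,  0.38605014, -0.38540294,  0.59295646]), 'contact_force': array([ 0.43148656,  0.16454041, -0.24105401]), 'torque': array([ 0.07823283, -0.00514167,  0.00946801]), 'finger_gap': 0.08802894387247624}
scene 373.674204985588 373.674204985588 323.5426554485837 195.43706020721646 0.012458353020957389 [[0.7786, 0.4325, -0.4548, 1.0057], [0.6274, -0.5205, 0.5792, -0.4591], [0.0138, -0.7363, -0.6766, 0.6533], [0.0, 0.0, 0.0, 1.0]]
side 470.3412343359347 470.3412343359347 315.6155932673225 193.05355767547056 -0.056926478855153895 [[0.9998, 0.0087, 0.0154, 0.5802], [-0.0091, -0.4952, 0.8688, -0.9049], [0.0152, -0.8688, -0.495, 0.6301], [0.0, 0.0, 0.0, 1.0]]
wrist 282.31524136767456 282.31524136767456 316.39928045485345 197.61181178771378 -0.015114884540185591 [[0.4057, -0.8702, -0.2795, 0.2849], [-0.914, -0.3868, -0.1225, -0.4477], [-0.0016, 0.3052, -0.9523, 0.3835], [0.0, 0.0, 0.0, 1.0]]
```

View pics/scene0.png

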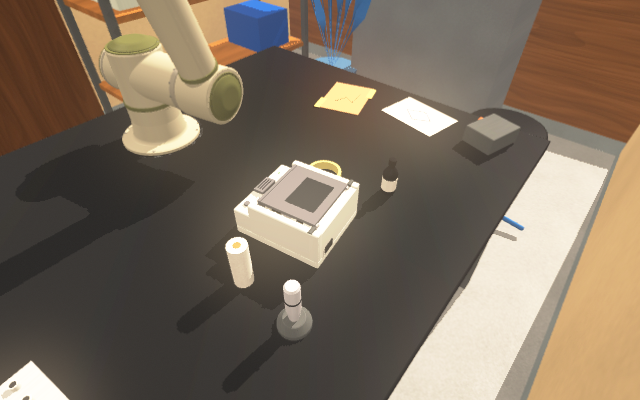

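View pics/side0.png

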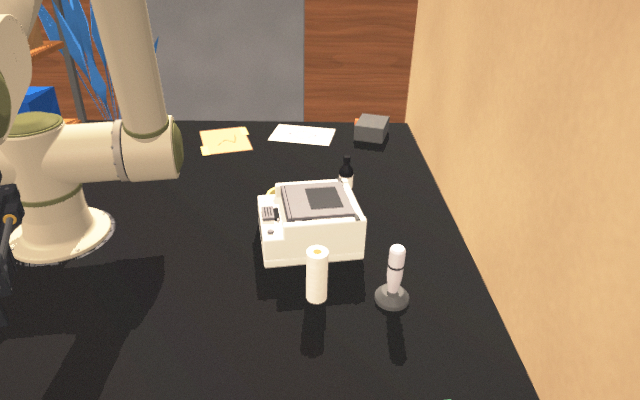

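View pics/wrist0.png

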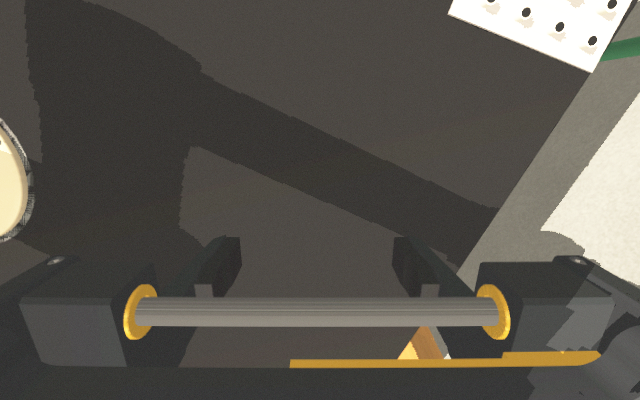

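The scene view shows the printer around (298,208), its release tab near (264,185). In the side view the tab is near (267,213), the paper roll at (317,275), the pen at (393,275) and the ink bottle at (346,172). The printer's front faces the robot. I'll zoom in to pick out points.

```bash
python3 - <<'E'
import cv2
a=cv2.imread("pics/scene0.png")[150:270,225:375]; cv2.imwrite("pics/sc_z.png",cv2.resize(a,None,fx=5,fy=5,interpolation=cv2.INTER_CUBIC))
a=cv2.imread("pics/side0.png")[160:280,245:395]; cv2.imwrite("pics/si_z.png",cv2.resize(a,None,fx=5,fy=5,interpolation=cv2.INTER_CUBIC))
E
```

```text
(no output)
```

View pics/sc_z.png

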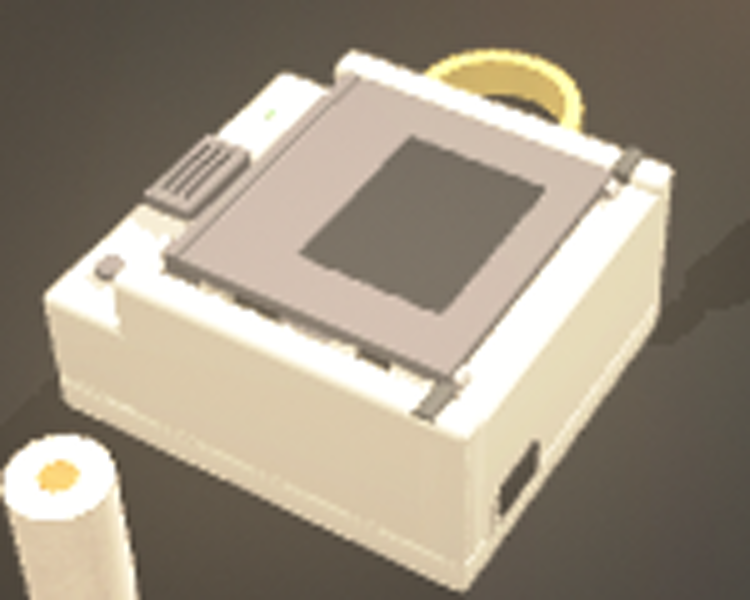

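View pics/si_z.png

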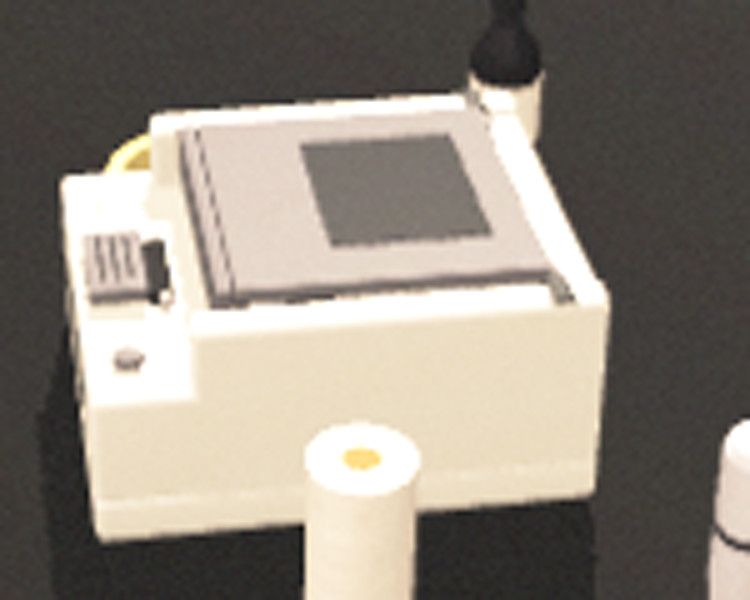

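```bash
cat > h.py <<'E'
import numpy as np, cv2
from scipy.optimize import least_squares
def proj(c,P):
    T=np.linalg.inv(np.array(c["world_from_camera"])); p=np.atleast_2d(P)@T[:3,:3].T+T[:3,3]
    s=p[:,:2]/p[:,2:]; s=s*(1+c["k1"]*(s**2).sum(1,keepdims=True))
    return s*[c["fx"],c["fy"]]+[c["cx"],c["cy"]]
def pw(q,P):
    c,s=np.cos(q[2]),np.sin(q[2]); P=np.atleast_2d(P)
    return np.c_[q[0]+c*P[:,0]-s*P[:,1], q[1]+s*P[:,0]+c*P[:,1], P[:,2]]
def tri(cs,uvs,x0=(.5,0,.1)):
    r=least_squares(lambda x:np.concatenate([proj(c,x)[0]-u for c,u in zip(cs,uvs)]),x0); return r.x,r.fun
E
python3 - <<'E'
from h import *
from plant import robot, viewer, job
A=viewer.camera("scene");B=viewer.camera("side")
m=[((-116,-94,78),(47,298),(83,402)),((-116,94,78),(285,75),(62,178)),((-98,0,88),(199,172),(115,265)),((-98,-66,83),(110,264),(128,355)),
((100,-94,108),(470,435),(607,300)),((100,94,108),(672,168),None),((-56,94,108),None,(152,118))]
def f(q):
    r=[]
    for P,a,b in m:
        w=pw(q,np.array(P)/1000)
        if a: r.append(proj(A,w)[0]-(np.array(a)/5+[225,150]))
        if b: r.append(proj(B,w)[0]-(np.array(b)/5+[245,160]))
    return np.concatenate(r)
s=least_squares(f,[.55,-.15,0],loss='soft_l1'); q=s.x
print(q,np.degrees(q[2])); print(f(q).reshape(-1,2).round(1))
for n,P in dict(pad=(-98,0,88),edge0=(-62,0,84),edge95=(-20,0,208),hinge=(80,0,105)).items(): print(n,pw(q,np.array(P)/1e3).round(4))
for P,a,b in m:
    if a and b: print(P, tri([A,B],[np.array(a)/5+[225,150],np.array(b)/5+[245,160]])[0].round(4), pw(q,np.array(P)/1e3).round(4))
E
```

```text
[ 0.59056526 -0.01734933  0.16752733] 9.598608787423771
[[-3.3 -0.5]
 [ 2.5 -0.2]
 [-2.1 -1.7]
 [ 0.1 -1.3]
 [-1.7 -0.5]
 [ 0.6 -2.1]
 [-1.5 -0.2]
 [ 1.  -1.4]
 [-1.9  0.6]
 [ 2.4 -1.2]
 [-0.4 -1.1]
 [ 7.2 -2.4]]
pad [[ 0.4939 -0.0337  0.088 ]]
edge0 [[ 0.5294 -0.0277  0.084 ]]
edge95 [[ 0.5708 -0.0207  0.208 ]]
hinge [[ 0.6694 -0.004   0.105 ]]
(-116, -94, 78) [ 0.4864 -0.1176  0.0671] [[ 0.4919 -0.1294  0.078 ]]
(-116, 94, 78) [0.4595 0.0637 0.0689] [[0.4605 0.056  0.078 ]]
(-98, 0, 88) [ 0.4913 -0.0266  0.079 ] [[ 0.4939 -0.0337  0.088 ]]
(-98, -66, 83) [ 0.5021 -0.0928  0.0758] [[ 0.5049 -0.0988  0.083 ]]
(100, -94, 108) [ 0.7015 -0.0835  0.0986] [[ 0.7048 -0.0934  0.108 ]]
```

```bash
python3 - <<'E'
from h import *
from plant import robot, viewer, job
from scipy.spatial.transform import Rotation as R
s=robot.state(); Rm=R.from_quat(s["eef_rot"]).as_matrix(); print(Rm.round(3))
c=viewer.camera("wrist"); T=np.array(c["world_from_camera"]); print("cam in tool",(Rm.T@(T[:3,3]-s["tool_pos"])).round(4))
A=viewer.camera("scene");B=viewer.camera("side")
m=[((-116,-94,78),(47,298),(83,402)),((-116,94,78),(285,75),(62,178)),((-98,0,88),(199,172),(115,265)),((-98,-66,83),(110,264),(128,355)),
((100,-94,108),(470,435),(607,300)),((100,94,108),(672,168),None)]
for k,C,o in((1,A,[225,150]),(2,B,[245,160])):
    f=lambda q:np.concatenate([proj(C,pw(q,np.array(M[0])/1000))[0]-(np.array(M[k])/5-.4+o) for M in m if M[k]])
    r=least_squares(f,[.55,-.1,0]);print(r.x,r.fun.round(1))
    f=lambda q:np.concatenate([proj(C,pw(q[:3],np.array(M[0])/1000)+[0,0,q[3]])[0]-(np.array(M[k])/5-.4+o) for M in m if M[k]])
    r=least_squares(f,[.55,-.1,0,0]);print(r.x,r.fun.round(1))
E
```

```text
[[ 0.405 -0.     0.914]
 [-0.914  0.001  0.405]
 [-0.001 -1.     0.   ]]
cam in tool [-0.0002 -0.1453  0.0793]
[ 0.59292177 -0.01529271  0.16736116] [-1.4 -0.1 -0.4 -1.3  0.  -0.1  0.3  0.2  0.1  1.   1.4 -0.7]
[ 0.58509552 -0.00777695  0.16907728 -0.01050744] [-0.5 -0.1 -0.5 -0.6  0.4  0.3  1.   0.3 -0.4  0.3  0.  -0.4]
[ 0.58760844 -0.02105568  0.15264314] [ 0.5  0.8 -0.4 -0.6 -0.6 -1.2 -0.7 -0.3  1.1  0.6]
[ 0.58678035 -0.00821686  0.15534167 -0.00853586] [ 0.9  0.6 -0.1 -0.1 -0.3 -0.9 -0.4 -0.3 -0.1  0.6]
```

>>> {"name": "jog_arm", "arguments": {
  "motion": [
    [[0,0,-4],[1.6,3.6,0.2],0],
    [[0,0,-4],[1.6,3.6,0.2],0],
    [[0,0,-4],[1.6,3.6,0.2],0],
    [[0,0,-2.7],[1.6,3.6,0.2],0],
    [[0,0,0],[1.6,3.6,0.2],0],
    [[0,0,0],[1.6,3.6,0.2],0],
    [[0,0,0],[1.6,3.6,0],0],
    [[0,0,0],[1.6,3.6,0],0]
  ]
}}

```text
time_s: 1.07
tool_pos: [0.3399, -0.1845, 0.2495]
eef_rot: [-0.532, 0.465, -0.465, 0.533]
contact_force: [0.1, -0.4, -0.7]
finger_gap: 0.0369
```

>>> {"name": "jog_arm", "arguments": {
  "motion": [
    [[0,0,0],[1.6,3.4,0],0],
    [[0,0,0],[1.6,3.4,0],0],
    [[0,0,0],[1.6,3.4,0],0],
    [[0,0,0],[1.6,2.5,0],0],
    [[0,0,0],[0,0,0],0],
    [[0,0,0],[0,0,0],0]
  ]
}}

```text
time_s: 1.57
tool_pos: [0.4065, -0.0443, 0.2509]
eef_rot: [-0.534, 0.462, -0.464, 0.535]
contact_force: [-0.6, -0.3, 0.5]
finger_gap: 0.0004
```

```bash
python3 - <<'E'
from h import *
from plant import robot, viewer, job
from scipy.spatial.transform import Rotation as R
s=robot.state(); Rm=R.from_quat(s["eef_rot"]).as_matrix(); print(Rm.round(3),s["tool_pos"],s["joint_pos"].round(2),s["finger_gap"])
for n in ["scene","side","wrist"]:
    c=viewer.camera(n); cv2.imwrite(f"pics/{n}1.png",c["frame"][:,:,::-1]); print(n,proj(c,s["tool_pos"]))
E
python3 - <<'E'
import cv2
a=cv2.imread("pics/scene1.png")[90:270,165:375]; cv2.imwrite("pics/sc_z1.png",cv2.resize(a,None,fx=3,fy=3,interpolation=cv2.INTER_CUBIC))
a=cv2.imread("pics/side1.png")[110:290,195:405]; cv2.imwrite("pics/si_z1.png",cv2.resize(a,None,fx=3,fy=3,interpolation=cv2.INTER_CUBIC))
E
```

```text
[[ 0.143  0.004  0.99 ]
 [-0.99  -0.001  0.143]
 [ 0.001 -1.     0.004]] [ 0.40653559 -0.0442904   0.25086727] [-0.4   0.04  1.79  0.    1.3   1.03] 0.00037810759965514133
scene [[222.55835031 110.21574395]]
side [[221.46623636 143.69724985]]
wrist [[314.79649606 250.74993558]]
```

View pics/sc_z1.png

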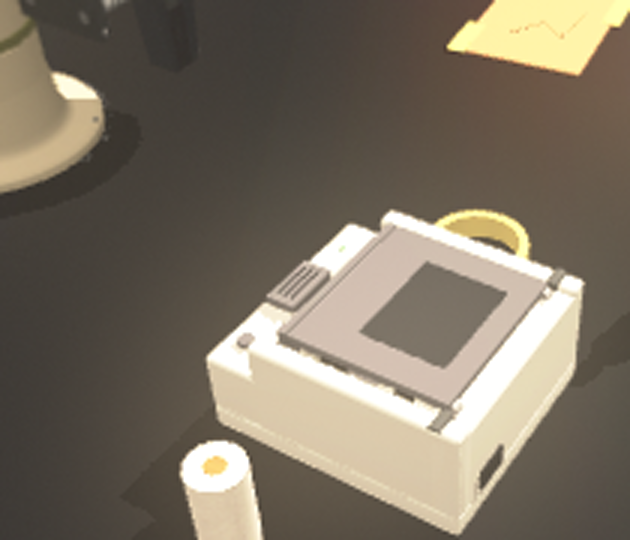

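View pics/si_z1.png

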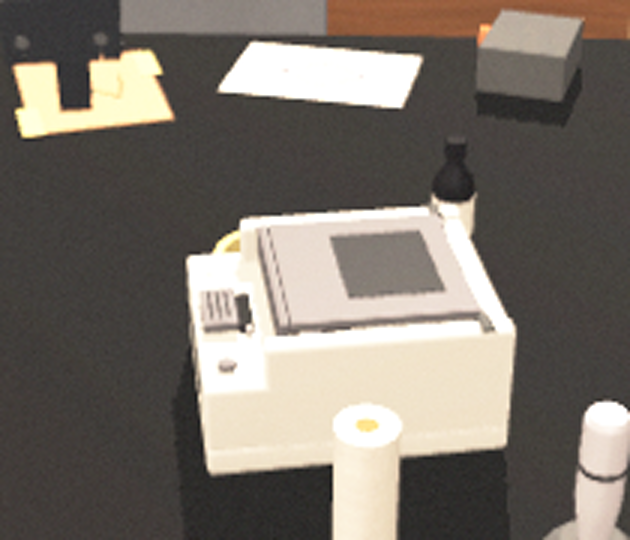

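View pics/wrist1.png

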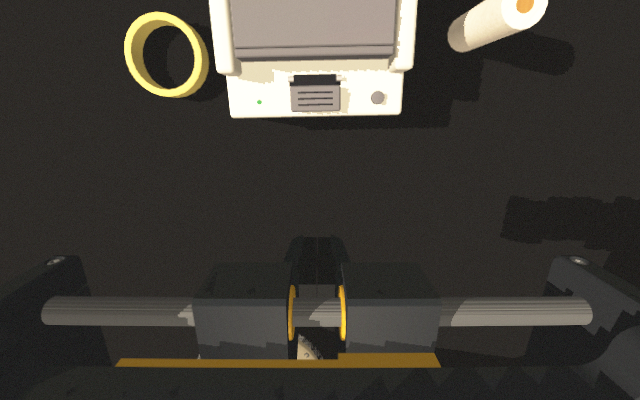

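The shut fingertips show at (222,111) in the scene view and (220,146) in the side view, within 3 px of what the state predicts. The wrist view shows the deck's front edge from (232,117) to (402,113), the tab at (315,97) and the feed key at (377,97). I'll zoom in for a third measurement.

```bash
python3 - <<'E'
import cv2
a=cv2.imread("pics/wrist1.png")[0:130,200:440]; cv2.imwrite("pics/wr_z1.png",cv2.resize(a,None,fx=3.3333,fy=3.3333,interpolation=cv2.INTER_CUBIC))
E
```

```text
(no output)
```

View pics/wr_z1.png

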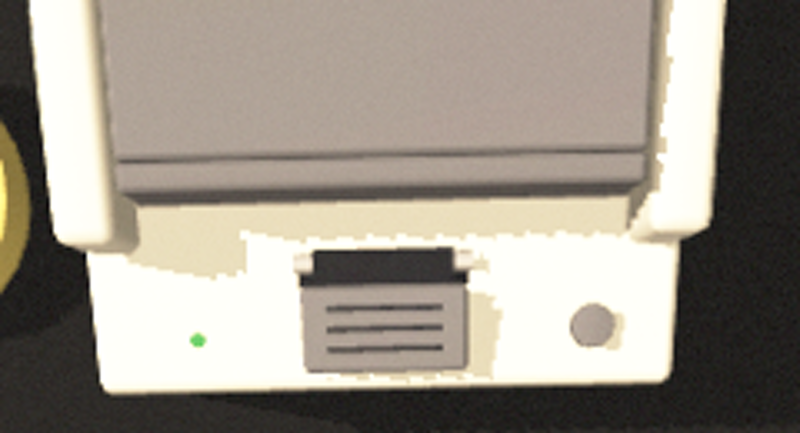

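```bash
python3 - <<'E'
from h import *
from plant import robot, viewer, job
s=robot.state()
A=viewer.camera("scene");B=viewer.camera("side");W=viewer.camera("wrist")
k=10/3
m=[((-116,-92,78),None,None,(671,379)),((-116,92,78),None,None,(105,392)),((-98,0,88),(199,172),(115,265),(385,325)),((-98,-66,83),(110,264),(128,355),(592,323)),
((-116,-94,78),(47,298),(83,402),None),((-116,94,78),(285,75),(62,178),None),((100,-94,108),(470,435),(607,300),None),((100,94,108),(672,168),None,None)]
S=[(A,5,[225,150]),(B,5,[245,160]),(W,k,[200,0])]
def res(q,use,dz=0):
    r=[]
    for M in m:
        for i in use:
            C,z,o=S[i]
            if M[1+i]: r.append(proj(C,pw(q[:3],np.array(M[0])/1000)+[0,0,dz])[0]-(np.array(M[1+i])/z-.4+o))
    return np.concatenate(r)
for use in ([2],[0,1,2]):
    r=least_squares(lambda q:res(q,use),[.59,-.01,.16]);print(use,r.x.round(4),r.fun.round(1),"pad",pw(r.x,[[-.098,0,.088]]).round(4))
    r=least_squares(lambda q:res(q,use,q[3]),[.59,-.01,.16,0]);print(use,r.x.round(4),r.fun.round(1),"pad",pw(r.x[:3],[[-.098,0,.088]]).round(4))
E
```

```text
[2] [ 0.5914 -0.0166  0.161 ] [-0.6  0.1 -0.2  0.  -0.   0.2  0.8 -0.4] pad [[ 0.4947 -0.0323  0.088 ]]
[2] [ 5.914e-01 -1.670e-02  1.610e-01 -3.000e-04] [-0.7  0.1 -0.1  0.  -0.   0.2  0.7 -0.3] pad [[ 0.4947 -0.0324  0.088 ]]
[0, 1, 2] [ 0.5909 -0.0165  0.1615] [-0.7  0.5 -0.2  0.5 -0.8 -0.3  1.1 -2.1 -0.2  0.7 -0.7 -0.2  1.3 -1.3
  0.6  0.1 -2.5 -0.5  2.7 -0.2 -1.  -1.4  0.9 -1.3 -1.5  0.9  2.7 -0.9
  0.4 -0.6] pad [[ 0.4942 -0.0323  0.088 ]]
[0, 1, 2] [ 0.5906 -0.0159  0.1643 -0.0023] [-1.6  0.4  0.1  0.9 -0.7  0.3  1.1 -1.3 -0.5  1.  -0.5  0.5  1.4 -0.5
 -0.2  0.2 -2.2  0.1  2.8  0.6 -1.1 -0.8  0.7 -0.5 -1.2  1.4  2.6 -0.2
  0.3 -0.1] pad [[ 0.4939 -0.0319  0.088 ]]
```

>>> {"name": "jog_arm", "arguments": {
  "motion": [
    [[1.1,-7,0.5],[1.0,0.2,-1.0],0],
    [[1.1,-7,0.5],[1.0,0.2,-1.0],0],
    [[1.1,-7,0],[1.0,0.2,-1.0],0],
    [[1.1,-7,0],[1.0,0.2,-1.0],0],
    [[0.4,-2,0],[1.0,0.2,-1.0],0],
    [[0,0,0],[1.5,0.2,-2.0],0],
    [[0,0,0],[1.5,0.1,-2.5],0],
    [[0,0,0],[0,0,0],0]
  ]
}}

```text
time_s: 2.53
tool_pos: [0.4875, -0.0417, 0.1546]
eef_rot: [-0.37, 0.319, -0.576, 0.656]
contact_force: [-0.6, 0.9, -0.8]
finger_gap: 0.0006
```

```bash
python3 - <<'E'
from h import *
from plant import robot, viewer, job
from scipy.spatial.transform import Rotation as R
s=robot.state(); Rm=R.from_quat(s["eef_rot"]).as_matrix(); print(Rm.round(3),s["tool_pos"],s["contact_force"])
for n in ["side","wrist"]:
    c=viewer.camera(n); cv2.imwrite(f"pics/{n}2.png",c["frame"][:,:,::-1]); print(n,proj(c,s["tool_pos"]),proj(c,[.4947,-.0323,.088]))
E
python3 - <<'E'
import cv2
a=cv2.imread("pics/side2.png")[110:290,195:405]; cv2.imwrite("pics/si_z2.png",cv2.resize(a,None,fx=3,fy=3,interpolation=cv2.INTER_CUBIC))
E
```

```text
[[ 0.134  0.519  0.844]
 [-0.991  0.064  0.118]
 [ 0.008 -0.852  0.523]] [ 0.48746113 -0.04174339  0.15463443] [-0.63576529  0.91276433 -0.77821563]
side [[264.1047665 185.8331736]] [[268.99271348 210.55339595]]
wrist [[316.78332782 250.96260484]] [[305.79090682 245.03131029]]
```

View pics/si_z2.png

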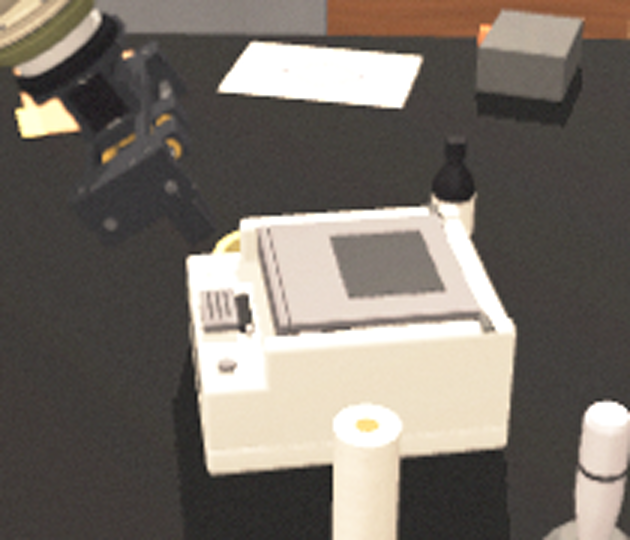

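View pics/wrist2.png

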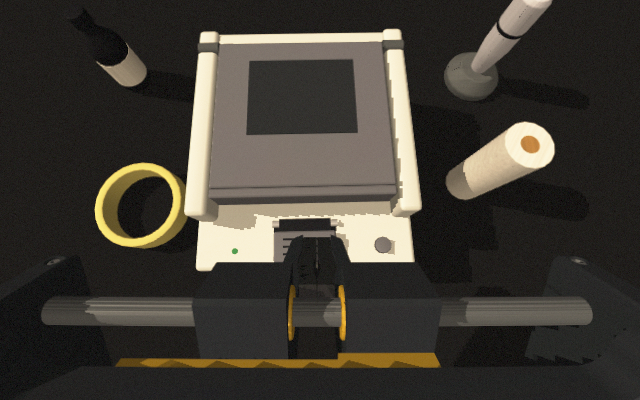

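>>> {"name": "jog_arm", "arguments": {
  "motion": [
    [[0,0,1],[0.5,0.5,-1.2],0],
    [[0,0,0],[0.5,0.5,-1.2],0],
    [[0,0,0],[0.1,0,-1.2],0],
    [[0,0,0],[0,0,-1.0],0],
    [[0,0,0],[0,0,0],0]
  ]
}}

```text
time_s: 3.05
tool_pos: [0.5002, -0.0344, 0.1202]
eef_rot: [-0.37, 0.308, -0.574, 0.662]
contact_force: [-1.0, 0.0, 0.8]
finger_gap: 0.0002
```

>>> {"name": "jog_arm", "arguments": {
  "motion": [
    [[0,0,0],[0,0.2,-0.8],0],
    [[0,0,0],[-0.1,0.15,-0.8],0],
    [[0,0,0],[0,0,-0.3],0],
    [[0,0,0],[0,0,0],0]
  ]
}}

```text
time_s: 3.38
tool_pos: [0.5007, -0.0327, 0.108]
eef_rot: [-0.368, 0.303, -0.577, 0.663]
contact_force: [0.1, -0.2, 0.2]
finger_gap: 0.0005
```

```bash
python3 - <<'E'
from h import *
from plant import robot, viewer, job
s=robot.state(); print(s["tool_pos"],s["contact_force"])
c=viewer.camera("wrist"); a=c["frame"][150:350,200:440,::-1]; cv2.imwrite("pics/wr3.png",cv2.resize(a,None,fx=3,fy=3,interpolation=cv2.INTER_CUBIC))
c=viewer.camera("side"); a=c["frame"][150:270,220:360,::-1]; cv2.imwrite("pics/si3.png",cv2.resize(a,None,fx=5,fy=5,interpolation=cv2.INTER_CUBIC))
E
```

```text
[ 0.50073631 -0.03271743  0.10796273] [ 0.1178422  -0.19892206  0.17091759]
```

View pics/wr3.png

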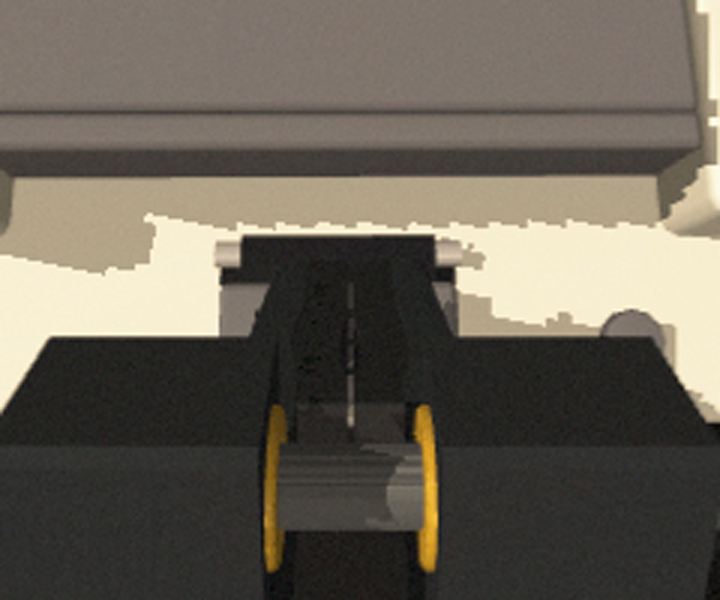

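View pics/si3.png

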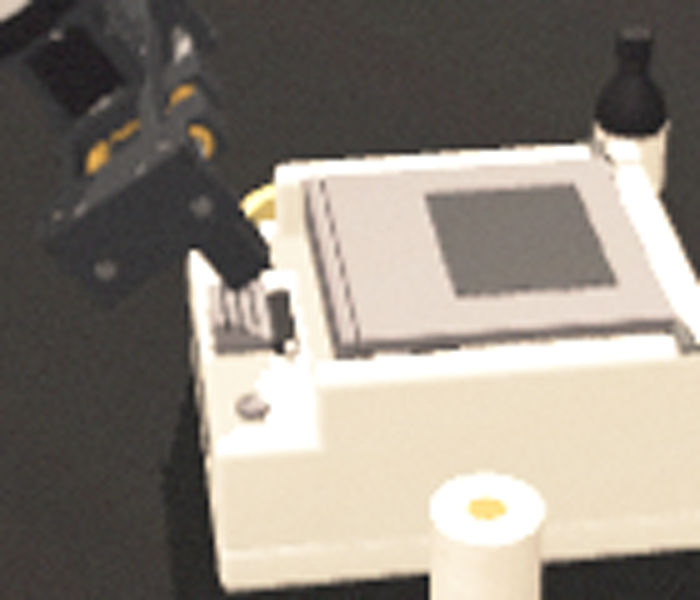

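>>> {"name": "jog_arm", "arguments": {
  "motion": [
    [[0,0,0],[-0.15,0.05,-0.6],0],
    [[0,0,0],[-0.15,0,-0.6],0],
    [[0,0,0],[0,0,-0.3],0],
    [[0,0,0],[0,0,0],0]
  ]
}}

```text
time_s: 3.82
tool_pos: [0.4993, -0.0332, 0.0964]
eef_rot: [-0.367, 0.301, -0.578, 0.664]
contact_force: [-0.9, 1.1, -0.1]
finger_gap: 0.0004
```

>>> {"name": "jog_arm", "arguments": {
  "motion": [
    [[0,0,0],[-0.1,0.05,-0.35],0],
    [[0,0,0],[0,0,-0.3],0],
    [[0,0,0],[0,0,0],0]
  ]
}}

```text
time_s: 4.07
tool_pos: [0.4992, -0.0332, 0.0915]
eef_rot: [-0.366, 0.3, -0.579, 0.664]
contact_force: [-1.6, 0.0, 2.0]
finger_gap: 0.0002
```

>>> {"name": "jog_arm", "arguments": {
  "motion": [
    [[0,0,0],[0,0,-0.3],0],
    [[0,0,0],[0,0,0],0]
  ]
}}

```text
time_s: 4.23
tool_pos: [0.4995, -0.0333, 0.0889]
eef_rot: [-0.366, 0.299, -0.579, 0.664]
contact_force: [-2.2, 0.7, 2.5]
finger_gap: 0.0006
```

>>> {"name": "jog_arm", "arguments": {
  "motion": [
    [[0,0,0],[0,0,-0.25],0],
    [[0,0,0],[0,0,0],0]
  ]
}}

```text
time_s: 4.4
tool_pos: [0.4998, -0.0333, 0.0873]
eef_rot: [-0.366, 0.298, -0.579, 0.665]
contact_force: [-11.2, 0.4, 12.4]
finger_gap: 0.0006
```

```bash
python3 - <<'E'
from h import *
from plant import robot, viewer, job
s=robot.state(); print(s["tool_pos"],s["contact_force"])
c=viewer.camera("side"); a=c["frame"][110:270,220:400,::-1]; cv2.imwrite("pics/si4.png",cv2.resize(a,None,fx=3.5,fy=3.5,interpolation=cv2.INTER_CUBIC))
E
```

```text
[ 0.49984202 -0.03326295  0.08726627] [-11.17499893   0.44895402  12.37897202]
```

View pics/si4.png

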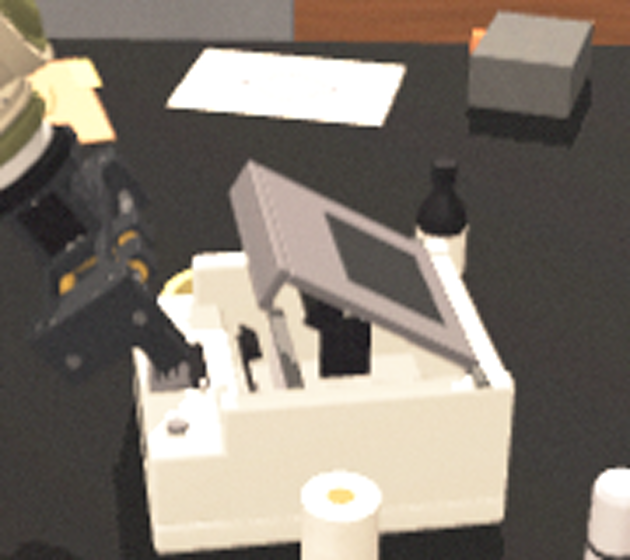

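The cover has sprung up: its front wall stands at about (265,230) in the crop. I'll back off the tab.

>>> {"name": "jog_arm", "arguments": {
  "motion": [
    [[0,0,0],[-0.3,0,0.6],0],
    [[0,0,0],[-0.5,0,1.2],0],
    [[0,0,0],[-0.7,0,2.5],0],
    [[0,0,0],[0,0,3.5],0],
    [[0,0,0],[0,0,3.5],0],
    [[0,0,0],[0,0,1.5],0],
    [[0,0,0],[0,0,0],0]
  ]
}}

```text
time_s: 5.03
tool_pos: [0.4825, -0.0336, 0.2193]
eef_rot: [-0.367, 0.301, -0.579, 0.663]
contact_force: [0.1, -0.2, -0.1]
finger_gap: 0.0004
```

```bash
python3 - <<'E'
from h import *
from plant import robot, viewer, job
s=robot.state(); print(s["tool_pos"],s["contact_force"])
q=[.5914,-.0166,.161]
for n in("side","scene"):
    c=viewer.camera(n); o=(220,110) if n=="side" else (200,90)
    a=c["frame"][o[1]:o[1]+180,o[0]:o[0]+200,::-1]; a=cv2.resize(a,None,fx=3.3,fy=3.3,interpolation=cv2.INTER_CUBIC)
    for P in [(-116,-94,78),(-116,94,78),(100,-94,108),(-20,73,208),(-20,-73,208)]:
        u=(proj(c,pw(q,np.array(P)/1e3))[0]-o)*3.3; cv2.circle(a,tuple(int(v) for v in u),4,(0,0,255),1)
    cv2.imwrite(f"pics/{n}5.png",a)
E
```

```text
[ 0.48248362 -0.03355907  0.21930928] [ 0.07254244 -0.23405358 -0.09471507]
```

View pics/side5.png

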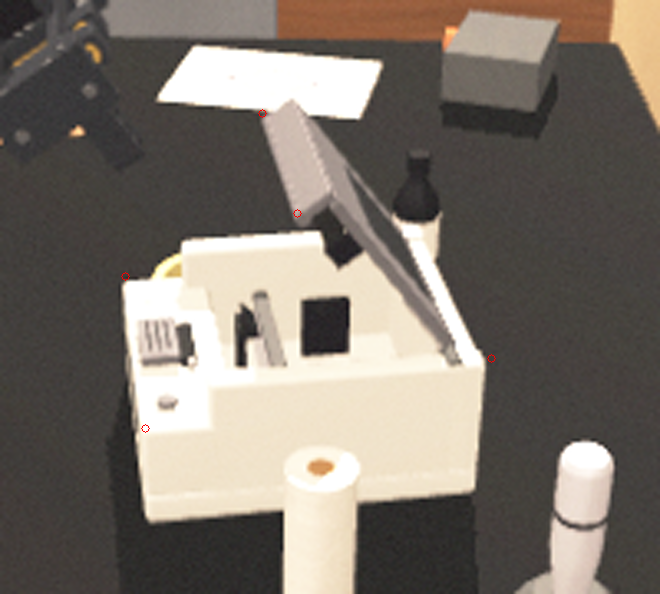

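View pics/scene5.png

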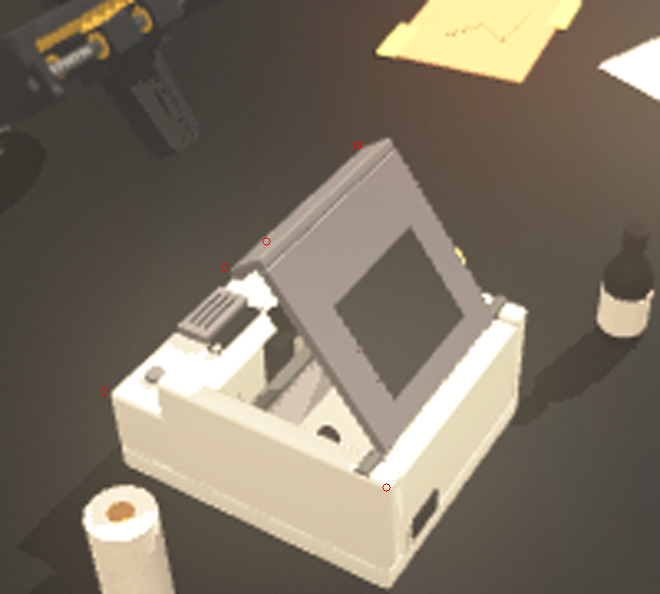

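>>> {"name": "jog_arm", "arguments": {
  "motion": [
    [[-1.1,7,0],[0.5,0.1,-0.8],0],
    [[-1.1,7,0],[0.5,0.1,-0.8],0],
    [[-1.1,7,0],[0.5,0.1,-0.8],0],
    [[0,0,0],[1.2,0.2,-0.8],0],
    [[0,0,0],[1.2,0.2,0],0],
    [[0,0,0],[1,0.2,0],0],
    [[0,0,0],[0,0,0],0]
  ]
}}

```text
time_s: 5.72
tool_pos: [0.5278, -0.0205, 0.1666]
eef_rot: [-0.491, 0.412, -0.5, 0.583]
contact_force: [0.2, -0.2, -0.1]
finger_gap: 0.0004
```

```bash
python3 - <<'E'
from h import *
from plant import robot, viewer, job
from scipy.spatial.transform import Rotation as R
s=robot.state(); print(R.from_quat(s["eef_rot"]).as_matrix().round(3),s["tool_pos"],s["contact_force"])
c=viewer.camera("side"); a=c["frame"][70:230,220:400,::-1]; cv2.imwrite("pics/si6.png",cv2.resize(a,None,fx=3.5,fy=3.5,interpolation=cv2.INTER_CUBIC))
E
```

```text
[[ 0.161  0.178  0.971]
 [-0.987  0.018  0.16 ]
 [ 0.012 -0.984  0.179]] [ 0.52778748 -0.02052187  0.16658911] [ 0.21944678 -0.24405057 -0.1000549 ]
```

View pics/si6.png

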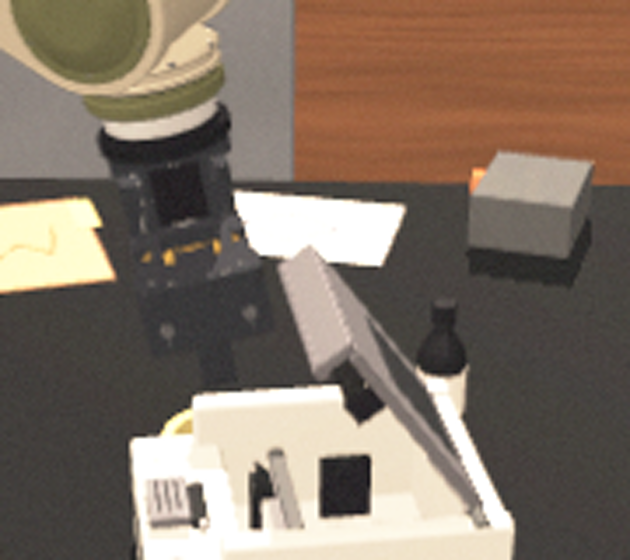

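>>> {"name": "jog_arm", "arguments": {
  "motion": [
    [[0,0,0],[0,-0.1,1.5],0],
    [[0,0,0],[0,-0.1,1.5],0],
    [[0,0,0],[0.7,0,0.5],0],
    [[0,0,0],[0.8,0.1,0],0],
    [[0,0,0],[0,0,0],0]
  ]
}}

```text
time_s: 6.18
tool_pos: [0.539, -0.0208, 0.1961]
eef_rot: [-0.492, 0.416, -0.496, 0.582]
contact_force: [0.6, -0.7, -0.3]
finger_gap: 0.0005
```

>>> {"name": "jog_arm", "arguments": {
  "motion": [
    [[0,0,0],[1.2,0.1,0],0],
    [[0,0,0],[1.2,0.1,0.3],0],
    [[0,0,0],[1.2,0.15,0.8],0],
    [[0,0,0],[1.2,0.2,0.9],0],
    [[0,0,0],[0,0,0],0]
  ]
}}

```text
time_s: 6.6
tool_pos: [0.5871, -0.0144, 0.2106]
eef_rot: [-0.494, 0.419, -0.493, 0.581]
contact_force: [0.9, 0.2, 0.6]
finger_gap: 0.0006
```

```bash
python3 - <<'E'
from h import *
from plant import robot, viewer, job
s=robot.state(); print(s["tool_pos"],s["contact_force"])
c=viewer.camera("side"); a=c["frame"][70:230,220:400,::-1]; cv2.imwrite("pics/si7.png",cv2.resize(a,None,fx=3.5,fy=3.5,interpolation=cv2.INTER_CUBIC))
E
```

```text
[ 0.58706087 -0.01441404  0.21058902] [0.85268564 0.17466926 0.60393323]
```

View pics/si7.png

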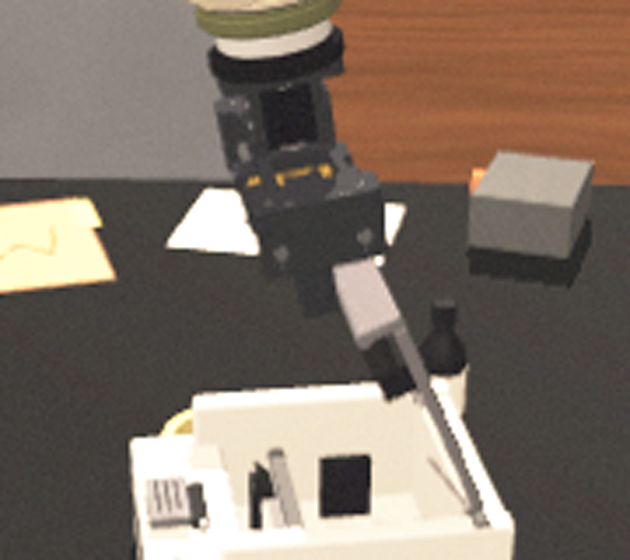

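>>> {"name": "jog_arm", "arguments": {
  "motion": [
    [[0,0,0],[1.3,0.2,0.8],0],
    [[0,0,0],[1.3,0.2,0.6],0],
    [[0,0,0],[1.3,0.2,0.5],0],
    [[0,0,0],[1.2,0.2,0.3],0],
    [[0,0,0],[0,0,0],0]
  ]
}}

```text
time_s: 7.07
tool_pos: [0.6339, -0.006, 0.2255]
eef_rot: [-0.496, 0.424, -0.489, 0.579]
contact_force: [-0.2, -0.6, 0.1]
finger_gap: 0.0003
```

```bash
python3 - <<'E'
from h import *
from plant import robot, viewer, job
s=robot.state(); print(s["tool_pos"],s["contact_force"])
c=viewer.camera("side"); a=c["frame"][70:230,220:400,::-1]; cv2.imwrite("pics/si8.png",cv2.resize(a,None,fx=3.5,fy=3.5,interpolation=cv2.INTER_CUBIC))
E
```

```text
[ 0.63389192 -0.00602069  0.22547963] [-0.21990289 -0.5784851   0.14296922]
```

View pics/si8.png

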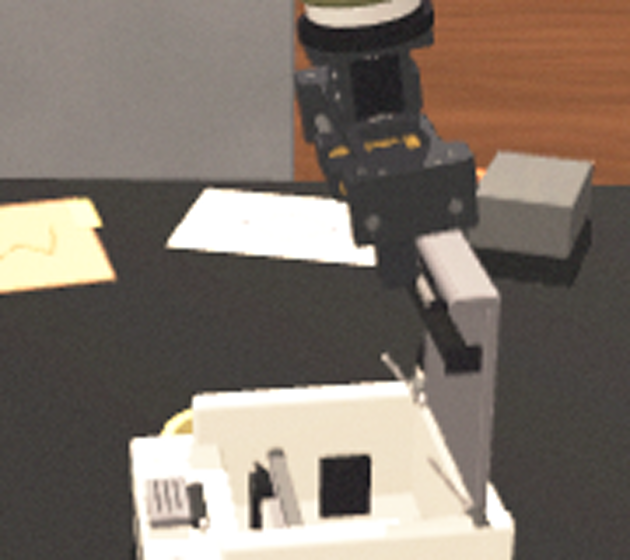

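>>> {"name": "jog_arm", "arguments": {
  "motion": [
    [[0,0,0],[1.2,0.2,0.2],0],
    [[0,0,0],[1.2,0.2,0.2],0],
    [[0,0,0],[1.2,0.2,0.2],0],
    [[0,0,0],[1.0,0.2,0],0],
    [[0,0,0],[0,0,0],0],
    [[0,0,0],[0,0,0],0],
    [[0,0,0],[0,0,0],0]
  ]
}}

```text
time_s: 7.7
tool_pos: [0.6731, 0.0012, 0.225]
eef_rot: [-0.499, 0.428, -0.485, 0.577]
contact_force: [0.1, 0.8, -0.7]
finger_gap: 0.0006
```

```bash
python3 - <<'E'
from h import *
from plant import robot, viewer, job
s=robot.state(); print(s["tool_pos"],s["contact_force"])
c=viewer.camera("side"); a=c["frame"][70:230,220:400,::-1]; cv2.imwrite("pics/si9.png",cv2.resize(a,None,fx=3.5,fy=3.5,interpolation=cv2.INTER_CUBIC))
E
```

```text
[0.67308638 0.00123501 0.22501602] [ 0.05168922  0.82056047 -0.74721677]
```

View pics/si9.png

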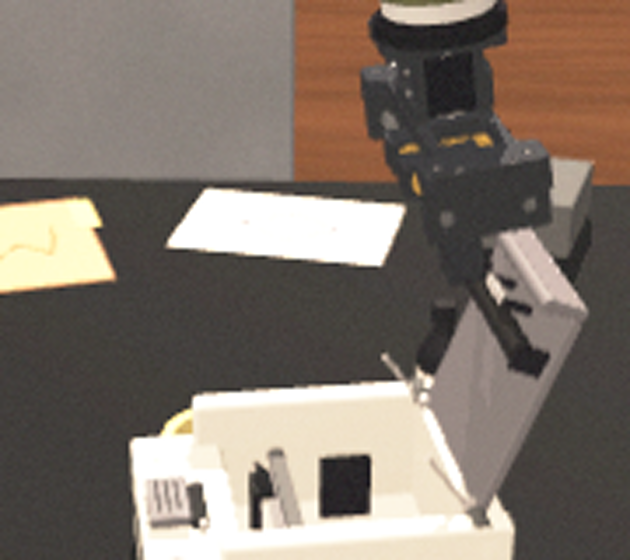

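The cover leans back past vertical, apparently on its stop. I'll retreat towards the robot and then up.

>>> {"name": "jog_arm", "arguments": {
  "motion": [
    [[0,0,0],[-1.5,-0.2,0.3],0],
    [[0,0,0],[-2.5,-0.4,0.5],0],
    [[0,0,0],[-3,-0.5,1],0],
    [[0,0,0],[-3,-0.5,1],0],
    [[0,0,0],[-3.5,-0.5,1],0],
    [[0,0,0],[-3.5,-0.5,1],0],
    [[0,0,0],[-3.5,-0.5,0],0],
    [[0,0,0],[-3.5,-0.5,0],0]
  ]
}}

```text
time_s: 8.42
tool_pos: [0.4203, -0.0347, 0.27]
eef_rot: [-0.5, 0.428, -0.484, 0.577]
contact_force: [0.6, -1.9, 0.7]
finger_gap: 0.0005
```

>>> {"name": "jog_arm", "arguments": {
  "motion": [
    [[0,0,0],[-2,0,0],0],
    [[0,0,0],[0,0,0],0],
    [[0,0,0],[0,0,0],0],
    [[0,0,0],[0,0,0],0],
    [[0,0,0],[0,0,0],0]
  ]
}}

```text
time_s: 8.83
tool_pos: [0.3935, -0.0342, 0.2705]
eef_rot: [-0.499, 0.427, -0.486, 0.576]
contact_force: [-0.3, 0.4, 0.2]
finger_gap: 0.0
```

```bash
python3 - <<'E'
from h import *
from plant import robot, viewer, job
s=robot.state(); print(s["tool_pos"],s["contact_force"],s["time_s"])
q=[.5914,-.0166,.161]; th=1.95
ex,ez=80-142*np.cos(th)-21*np.sin(th),105+142*np.sin(th)-21*np.cos(th)
for n,o in(("side",(220,70)),("scene",(195,90))):
    c=viewer.camera(n); a=np.ascontiguousarray(c["frame"][o[1]:o[1]+200,o[0]:o[0]+240,::-1]); a=cv2.resize(a,None,fx=3,fy=3,interpolation=cv2.INTER_CUBIC)
    for P in [(ex,73,ez),(ex,-73,ez)]:
        u=(proj(c,pw(q,np.array(P)/1e3))[0]-o)*3; cv2.circle(a,tuple(int(v) for v in u),4,(0,0,255),1)
    cv2.imwrite(f"pics/{n}10.png",a)
    # motion vs. start
    b=cv2.imread(f"pics/{n}0.png"); f=c["frame"][:,:,::-1]
    cv2.imwrite(f"pics/{n}10full.png",f)
E
```

```text
[ 0.3935285  -0.03423023  0.27054958] [-0.33202546  0.35279529  0.18957224] 8.8333
```

View pics/side10.png

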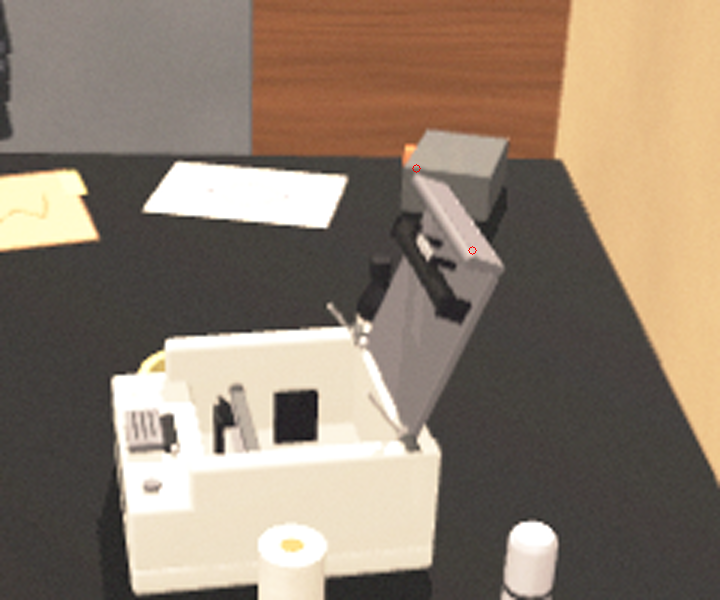

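View pics/scene10.png

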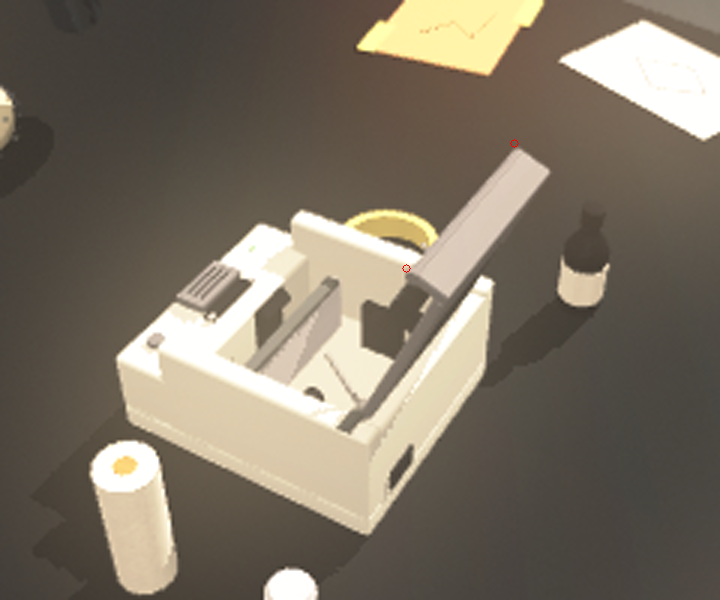

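The cover edge sits within about 3 px of the projected 1.95 rad position in both views. Before handing in, I'll check for displacement against the first pictures.

```bash
python3 - <<'E'
import cv2,numpy as np
W={"side":dict(printer_base=(258,238,100,30),feedkey=(262,222,25,18),roll=(300,242,35,65),pen=(370,240,45,75),bottle=(336,152,12,12)),
"scene":dict(printer_side=(232,205,60,50),rear=(318,215,40,40),roll=(225,235,35,55),pen=(272,278,45,65),bottle=(380,158,20,36),tape=(305,158,20,14))}
for n,d in W.items():
    a=cv2.imread(f"pics/{n}0.png");b=cv2.imread(f"pics/{n}10full.png")
    for k,(x,y,w,h) in d.items():
        t=a[y:y+h,x:x+w]; m=cv2.matchTemplate(b[y-8:y+h+8,x-8:x+w+8],t,cv2.TM_CCOEFF_NORMED); _,v,_,l=cv2.minMaxLoc(m); print(n,k,l[0]-8,l[1]-8,round(v,3))
E
```

```text
side printer_base 0 0 0.999
side feedkey 0 0 0.996
side roll 0 0 0.999
side pen 0 0 0.999
side bottle 0 0 0.966
scene printer_side 0 0 0.957
scene rear 0 0 0.91
scene roll 0 0 1.0
scene pen 0 0 1.0
scene bottle 0 0 1.0
scene tape 0 0 0.995
```

```bash
python3 - <<'E'
from plant import robot, viewer, job
print(job.sign_off())
E
```

```text
the job is handed in; nothing more can be done
None
```

The cover is fully open and staying there by itself, and I handed the job in at about 9 s of robot time. I pressed the release tab with the shut fingertips and the cover sprang up. I then backed off and pushed its lower front edge back until it fell onto its stop, and drew the arm clear.

- **Cover:** after I retreated, its edge matched the projected 1.95 rad position to within about 3 px in both fixed views. It was still there about a second after the tool left it.
- **Printer and the things beside it:** matching against the first pictures showed no shift (0 px) of the printer, feed key, paper roll, pen stand, ink bottle or tape roll. I never touched the feed key.
- **Forces:** while pushing the cover, readings stayed at sensor-noise level, about 1 N or less.

Two things did not come out as expected:
- **Press:** at the bottom of the tab's travel the wrist read about 12 N vertically and 11 N horizontally, more than the 2–5 N expected on the way down. The printer did not move.
- **Camera disagreement:** triangulating from the scene and side cameras alone put the printer about 9 mm too low. The wrist camera agreed with the stated heights, so I used its fit.

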